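# Tidy the railway bench into its trays

## Robot

A 7-joint arm with a two-finger parallel gripper is mounted at the origin on the work surface; the furniture and walls round the work are solid. World frame = base frame: x ahead of the robot, y to its left, z up, the work surface at z = 0. Lengths are in m, angles in rad, forces in N, time in s.
With the tool pointing down it reaches from about 0.4 to 0.85 m from the base axis. Payload 10.4 kg.
Tool frame: the origin (TCP) lies midway between the tips of the shut fingers; the grasp point (between the pads) lies 19 mm behind it; z points along the fingers, y is the line along which they close (so a half turn about z gives the same grasp; the last joint's range is limited). The gripper opens to 87 mm and grips with 3 to 60 N. Pads are 19 mm wide; open, the fingers measure 117 mm over their backs; the gripper's body (75 mm by 190 mm) begins 51 mm behind the grasp point.
Start: joints at [1.279, 0.332, -0.065, 1.46, 0.022, 1.35, -0.088], TCP at [0.166, -0.603, 0.198] pointing down, gripper open.
Joint ranges: [-2.6, 2.6], [-0.5, 2.12], [-1.47, 1.34], [0.16, 2.42], [-1.27, 4.41], [0.06, 2.06], [-2.6, 2.6]. Speed limits (rad/s): [2.22, 2.22, 2.79, 2.79, 3.14, 3.14, 3.14].

## Interface

Orientations are given as a unit quaternion [x, y, z, w].
In Python, from bench import r gives the robot as it stands.
- The arm moves only by the tool arm_command, never from a script. Its arguments are lists of equal length, an entry for each row: "xyz": the shift along the world's x, y, z in m, a list of three; "rot": the turn, a rotation vector about the world's x, y, z in rad, a list of three. In form: {"xyz": [[tx, ty, tz], ...], "rot": [[ax, ay, az], ...]}. A call has 1 to 20 rows; each row is the pose to reach, as a shift and turn from the pose commanded when the call began; what a row does not reach only later rows make up. A row lasts 1/12 s, in which the tool goes at most 41.7 mm and 7.16 degrees, less where a joint would pass 70% of its speed; a pose out of reach is approached as far as the arm can. A call with a gripper value outside its range is refused whole. "grip" is the opening, from 0 (shut) to 1 (fully open), set as the call begins (left out, the last holds). The fingers move at their own pace and stop on an object; "squeeze" is the grip in N (left out, the last holds). Time passes only in rows, so rows that repeat a pose let the fingers close. It gives the time, the measured TCP pose, the force, the opening and the grip force at its end, in the units of the state.
- r.read_state(): the state, without advancing time (a new reading comes with each control period).
- r.camera(name): name is "scene" or "top" or "wrist"; returns the picture (420x560x3 uint8, red, green, blue); there is no depth.
- r.camera_model(name): a dict with "fx", "fy", "cx", "cy" (pixels), "T" (4x4, takes a point from camera to world coordinates). Camera axes: x right, y up, looking along -z (the intrinsics and any distortion apply to the point x, -y, -z); pixel columns grow to the right and rows downward; lengths in m; the calibration is good to about 2 mm. A picture is of the moment at which its call begins: read the wrist's pose just before it. camera_model takes no time and is no camera call; for the wrist camera it gives the pose at the moment of the call.
- r.close_job(): hands the job in; it is judged then, once.
Trained networks look in the newest picture that a camera, given by its name, has taken for a name from the list of things; names that differ only in an ending like _2 or _b are one class to them, and where a whole thing is asked for, a point or a joint stands for the part that bears it (a point fixed in the world has none). Each returns a list of dicts, best first, with "conf" (0 to 1); they miss things now and then, are a little off and sometimes report something else, mostly with a low value. They report only what shows in the picture. A call takes as long as a camera call.
- r.look_for(label, camera): "at" ([x, y, z] in m, in the coordinates of the camera as it stood for that picture, good to about 4 mm: the middle of the surface that is visible of it).
- r.spot_point(label, camera): "at" ([x, y, z] in m, in the coordinates of the camera as it stood for that picture, good to about 4 mm: a listed point, or the origin of a listed thing).
The state is a dict: "time": time; "joint_positions": joint angles; "joint_vel": joint speeds; "joint_torque": joint torques, N m; "ee_pos": TCP position; "eef_rot": TCP orientation; "ft_force": force on the tool from outside, world axes, zero at the start; "torque": the same for the moment, N m; "width": finger opening in m; "grip_force": force on a finger pad.
Only numpy, scipy, OpenCV 4.12 (cv2) and the standard library are available. Lean on these libraries where they do the work, as an engineer would, in place of code of your own. Each camera call takes 0.05 s, during which the arm holds its last target. There are 200 camera calls.

## Task

Tidy the loose model-railway things into their trays: the box van on its wheels in the long single tray, the two buffer stops side by side in the twin tray, one to each bay, and the cork sanding block in the round dish. Lay each one flat on the floor of its tray, near the middle of its bay and not resting on any rim, and let go of everything.

Things in the scene. Friction and masses are not known exactly. Their poses are not given: they have to be found in the camera images.
- van: brown model railway box van with a grey roof, standing loose on its wheels. 30 mm wide (x), 116 mm long (y), 44 mm high; solid all the way up, sides about 29 mm apart. Origin: centre of the underside. Grip across x. About 0.07 kg.
- stop_a: short piece of model track with a red buffer stop frame on it (one of two alike). Origin: centre of the underside; local y runs along the track. Dark roadbed 40 mm wide (x), 82 mm long with its rail ends, 9 mm high; the red frame above it is solid, 32 mm wide (local x -16..16), local y -7..24, from 9 to 26 mm high: the place to grip, across x, at local y = +8 mm. About 0.035 kg. Stands loose on the bench, track level.
- stop_b: short piece of model track with a red buffer stop frame on it (one of two alike). Origin: centre of the underside; local y runs along the track. Dark roadbed 40 mm wide (x), 82 mm long with its rail ends, 9 mm high; the red frame above it is solid, 32 mm wide (local x -16..16), local y -7..24, from 9 to 26 mm high: the place to grip, across x, at local y = +8 mm. About 0.035 kg. Stands loose on the bench, track level.
- block: brown cork sanding block, 41 mm (x) by 69 mm (y), 26 mm high, lying flat and loose. Origin: centre of the underside. Grip across x (40 mm). About 0.06 kg.
- long_tray: grey single-bay long tray, fixed to the bench. Origin: centre of the underside. One bay, 54 mm (x) by 136 mm (y) inside, centred on the origin; floor 3 mm above the bench, walls 3 mm thick with their rims 10 mm above the bench.
- twin_tray: grey tray with two equal bays, fixed to the bench. Origin: centre of the underside. Each bay is 98 mm (x) by 60 mm (y) inside; bay centres at local y = +34 and -34 mm, x = 0, with an 8 mm rib between them; floor 3 mm above the bench, rims and rib 10 mm above the bench. A buffer stop lies in a bay with its track along the tray's x axis, either way round.
- dish: round aluminium dish, fixed to the bench. Origin: centre of the underside. About 116 mm across the rim, about 102 mm across the inner floor, floor 3 mm and rim 10 mm above the bench.

How it is judged:
At the end, for the whole second after the job is handed in: Van within 18 mm of the long tray's middle along x and y; one buffer stop in each twin-tray bay (20 mm of its middle along x, 15 mm along y); block within 22 mm of the dish's middle. All upright to 0.12 rad, underside under 7 mm above the bench, at rest, released (x of van in the frame of long_tray between -0.018 and 0.018 m and y of van in the frame of long_tray between -0.018 and 0.018 m and z of van in the frame of long_tray between -0.002 and 0.007 m and angle between each of van, block, stop_a, stop_b's own z axis and vertical below 0.12 rad and linear speed of each of van, block, stop_a, stop_b below 0.03 m/s and horizontal distance between block and dish below 0.022 m and z of block in the frame of dish between -0.002 and 0.007 m and ((x of stop_a in the frame of twin_tray between -0.02 and 0.02 m and y of stop_a in the frame of twin_tray between 0.019 and 0.049 m and x of stop_b in the frame of twin_tray between -0.02 and 0.02 m and y of stop_b in the frame of twin_tray between -0.049 and -0.019 m) or (x of stop_b in the frame of twin_tray between -0.02 and 0.02 m and y of stop_b in the frame of twin_tray between 0.019 and 0.049 m and x of stop_a in the frame of twin_tray between -0.02 and 0.02 m and y of stop_a in the frame of twin_tray between -0.049 and -0.019 m)) and z of stop_a in the frame of twin_tray between -0.002 and 0.007 m and z of stop_b in the frame of twin_tray between -0.002 and 0.007 m); the robot touches nothing.
It also fails if it takes over 99 s, if anything falls off the work surface, if the arm or the gripper's body presses on something with over 40 N, if the wrist force passes 120 N, or if a joint passes its speed limit or range.

## Working session

There is one attempt and no reset: what is moved stays moved. The work goes in short steps, Python scripts to look and compute and a tool call to move; the robot and the scene stay as the last step left them, time stands still between calls to the robot, and variables do not carry over. Pictures are saved under pics/ and viewed, at most 14 in all, crops included, and the job is handed in when it is done.

Besides the shell and the picture viewer there is one more tool, called after "Request:" by a JSON object that holds its "name" and its "arguments", one argument or row to a line. arm_command: Moves the arm, as the interface text tells. Its arguments: {"type":"object","properties":{"xyz":{"type":"array"},"rot":{"type":"array"},"grip":{"type":"number"},"squeeze":{"type":"number"}},"required":["xyz","rot"]}

```bash
mkdir -p pics; ls
cat > h.py <<'E'
import numpy as np, cv2
from bench import r
def snap(c,fn):
    m=r.camera_model(c); im=r.camera(c); cv2.imwrite('pics/'+fn,cv2.cvtColor(im,cv2.COLOR_RGB2BGR)); return im,m
def find(label,c,m,f='spot_point'):
    out=[]
    for d in getattr(r,f)(label,c):
        p=m['T']@np.append(d['at'],1); out.append((round(d['conf'],2),np.round(p[:3],3).tolist()))
    return out
def pix2w(m,u,v,z):
    d=m['T'][:3,:3]@np.array([(u-m['cx'])/m['fx'],-(v-m['cy'])/m['fy'],-1]); o=m['T'][:3,3]
    return o+d*(z-o[2])/d[2]
def w2pix(m,p):
    c=np.linalg.inv(m['T'])@np.append(p,1); return m['cx']+m['fx']*c[0]/-c[2], m['cy']-m['fy']*c[1]/-c[2]
E
python3 - <<'E'
from h import *
s=r.read_state(); print({k:np.round(v,3).tolist() for k,v in s.items()})
for c in ['top','scene']:
    im,m=snap(c,c+'1.png'); print(c,{k:np.round(v,3).tolist() if not isinstance(v,str) else v for k,v in m.items()})
    if c=='top':
        for l in ['van','stop_a','block','long_tray','twin_tray','dish']: print(l,find(l,c,m))
E
```

```text
pics
{'time': 0.0, 'joint_positions': [1.279, 0.333, -0.065, 1.461, 0.022, 1.35, -0.089], 'joint_vel': [0.0, -0.001, -0.001, 0.0, 0.002, 0.002, -0.002], 'joint_torque': [0.0, -62.327, 0.025, -38.99, -0.061, 0.04, 0.0], 'ee_pos': [0.166, -0.602, 0.197], 'eef_rot': [0.991, 0.134, -0.0, -0.001], 'ft_force': [-0.715, -0.737, 0.136], 'torque': [-0.031, -0.04, -0.024], 'grip_force': 0.0, 'width': 0.087}
top {'fx': 521.131, 'fy': 521.131, 'cx': 282.722, 'cy': 216.669, 'T': [[-0.014, 0.986, -0.166, 0.258], [-1.0, -0.014, 0.002, 0.004], [-0.001, 0.166, 0.986, 1.396], [0.0, 0.0, 0.0, 1.0]]}
van [(0.8, [0.596, -0.285, 0.001])]
stop_a [(0.96, [0.349, -0.287, -0.004]), (0.69, [0.368, 0.255, -0.002])]
block [(0.68, [0.616, 0.27, -0.001]), (0.6, [0.368, 0.255, -0.002])]
long_tray [(0.63, [0.467, -0.147, -0.0])]
twin_tray [(0.63, [0.495, 0.342, -0.006])]
dish [(0.77, [0.482, -0.365, -0.002])]
scene {'fx': 521.551, 'fy': 521.551, 'cx': 274.855, 'cy': 211.759, 'T': [[-0.7, 0.473, -0.535, -0.198], [-0.714, -0.472, 0.517, 0.654], [-0.008, 0.744, 0.668, 0.903], [0.0, 0.0, 0.0, 1.0]]}
```

View pics/top1.png

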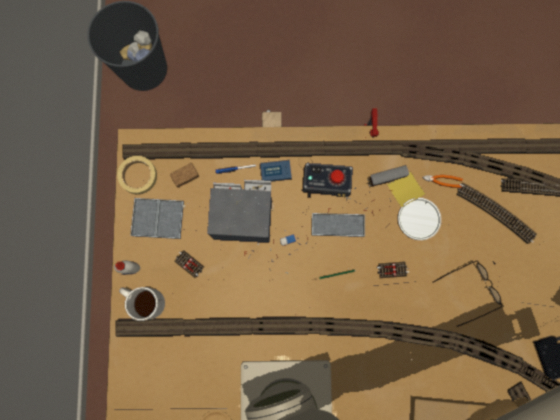

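View pics/scene1.png

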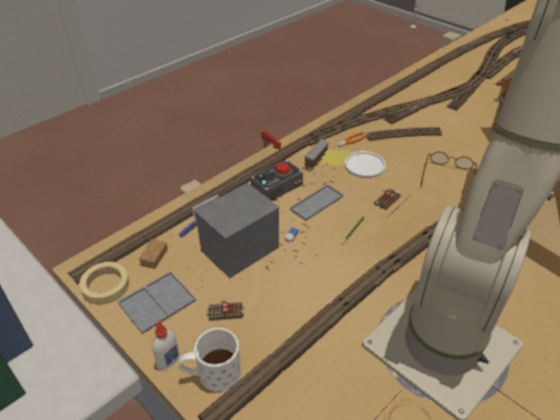

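Top view: van at (388,176), block (184,175), stops at (189,264) and (393,270), twin tray (158,218), long tray (338,224), dish (419,219); a dark box stands at (240,213). Now enlarging for the outlines.

Run:
```python
import cv2,numpy as np
im=cv2.imread('pics/top1.png')
a=cv2.resize(im[155:285,115:210],None,fx=4,fy=4,interpolation=cv2.INTER_CUBIC)
b=cv2.resize(im[155:285,300:405],None,fx=4,fy=4,interpolation=cv2.INTER_CUBIC)
cv2.imwrite('pics/mos.png',np.hstack([a,b]));print(a.shape,b.shape)
```

```text
(520, 380, 3) (520, 420, 3)
```

View pics/mos.png

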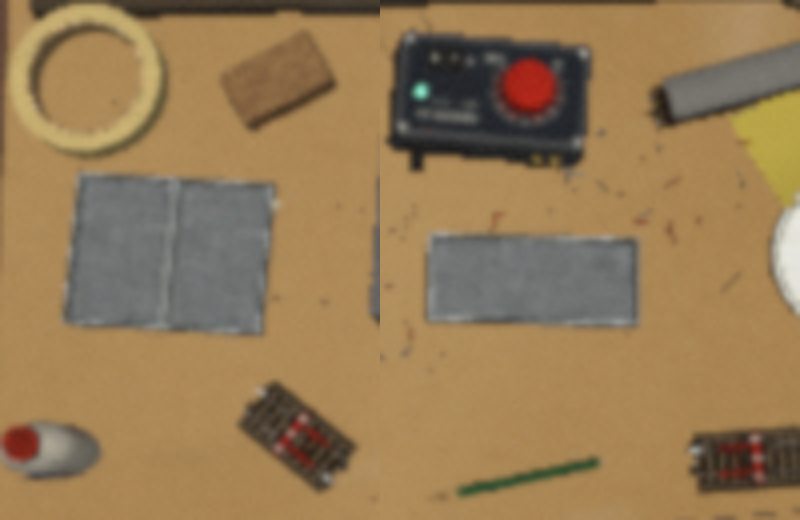

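The enlarged view shows the tray, block and stop outlines clearly. Working those corners out against the known sizes.

Run:
```python
from h import *
m=r.camera_model('top')
def L(p): return (p[0]/4+115-.4,p[1]/4+155-.4)
def R(p): return ((p[0]-380)/4+300-.4,p[1]/4+155-.4)
def rep(n,cs,z):
    w=np.array([pix2w(m,*c,z) for c in cs]); 
    e=np.roll(w,-1,0)-w
    print(n,w.mean(0).round(4),'sides',np.linalg.norm(e,axis=1).round(3),'yaw',np.degrees(np.arctan2(e[:,1],e[:,0])).round(1))
rep('twin',[L(p) for p in [(80,175),(275,183),(263,333),(66,322)]],.01)
rep('long',[R(p) for p in [(430,233),(637,237),(637,325),(428,321)]],.01)
rep('block',[L(p) for p in [(220,80),(308,30),(333,75),(248,120)]],.026)
rep('stopL',[L(p) for p in [(272,382),(355,445),(325,490),(240,425)]],.009)
rep('stopR',[R(p) for p in [(695,435),(812,430),(816,487),(697,491)]],.009)
im=cv2.imread('pics/top1.png')[190:245,390:450]; g=cv2.threshold(cv2.cvtColor(im,cv2.COLOR_BGR2GRAY),170,255,0)[1]
c=max(cv2.findContours(g,0,2)[0],key=cv2.contourArea); (u,v),a,_=cv2.fitEllipse(c); print('dish',pix2w(m,u+390,v+190,.01).round(4),a)
# van roof: grey
for n,u,v in [('vanpix',388,176),('boxTL',210,186),('boxBR',270,241)]: print(n,pix2w(m,u,v,.044).round(3),pix2w(m,u,v,.12).round(3))
s=r.read_state(); mw=r.camera_model('wrist'); print(s['ee_pos'],mw['T'].round(3),mw['fx'])
```

```text
twin [0.4932 0.3398 0.01  ] sides [0.133 0.103 0.132 0.101] yaw [-93.2 176.5  86.   -3.4]
long [ 0.4688 -0.1461  0.01  ] sides [0.14 0.06 0.14 0.06] yaw [-91.9 177.7  88.1  -2.6]
block [0.6106 0.2673 0.026 ] sides [0.068 0.036 0.064 0.034] yaw [ -60.  -151.2  118.1   34.9]
stopL [0.3692 0.2524 0.009 ] sides [0.07  0.035 0.072 0.035] yaw [-127.4  146.5   52.5  -36.2]
stopR [ 0.345  -0.2896  0.009 ] sides [0.078 0.038 0.079 0.037] yaw [ -88.3 -179.    91.1   -0.5]
dish [ 0.4814 -0.3655  0.01  ] (39.87915802001953, 41.1238899230957)
vanpix [ 0.592 -0.28   0.044] [ 0.573 -0.264  0.12 ]
boxTL [0.571 0.194 0.044] [0.554 0.183 0.12 ]
boxBR [0.422 0.036 0.044] [0.413 0.034 0.12 ]
[ 0.16598932 -0.60251597  0.19796372] [[ 0.265  0.92   0.287  0.245]
 [-0.964  0.253  0.079 -0.58 ]
 [-0.    -0.298  0.955  0.385]
 [ 0.     0.     0.     1.   ]] 359.0982386653368
```

Request:
{"name": "arm_command", "arguments": {
  "xyz": [
    [0.42,0.32,0.02],
    [0.42,0.32,0.02],
    [0.42,0.32,0.02],
    [0.42,0.32,0.02],
    [0.42,0.32,0.02],
    [0.42,0.32,0.02],
    [0.42,0.32,0.02],
    [0.42,0.32,0.02],
    [0.42,0.32,0.02],
    [0.42,0.32,0.02],
    [0.42,0.32,0.02],
    [0.42,0.32,0.02],
    [0.42,0.32,0.02],
    [0.42,0.32,0.02],
    [0.42,0.32,0.02],
    [0.42,0.32,0.02],
    [0.42,0.32,0.02]
  ],
  "rot": [
    [0,0,1.63],
    [0,0,1.63],
    [0,0,1.63],
    [0,0,1.63],
    [0,0,1.63],
    [0,0,1.63],
    [0,0,1.63],
    [0,0,1.63],
    [0,0,1.63],
    [0,0,1.63],
    [0,0,1.63],
    [0,0,1.63],
    [0,0,1.63],
    [0,0,1.63],
    [0,0,1.63],
    [0,0,1.63],
    [0,0,1.63]
  ],
  "grip": 0.7
}}

```text
time: 1.82
ee_pos: [0.5851, -0.2841, 0.218]
eef_rot: [0.583, 0.812, -0.0, 0.0]
ft_force: [0.2, -0.3, -0.8]
width: 0.0609
grip_force: 0.0
```

```bash
cat >> h.py <<'E'
def tool():
    from scipy.spatial.transform import Rotation as Ro
    s=r.read_state(); M=Ro.from_quat(s['eef_rot']).as_matrix(); 
    print('t',round(s['time'],2),'tcp',s['ee_pos'].round(4) if hasattr(s['ee_pos'],'round') else s['ee_pos'],'yawY',np.degrees(np.arctan2(M[1,1],M[0,1])).round(1),'z',M[:,2].round(3),'j',np.round(s['joint_positions'],2)); return s,M
E
python3 - <<'E'
from h import *
tool(); im,m=snap('wrist','w1.png')
for l in ['van']: print(find(l,'wrist',m),find(l,'wrist',m,'look_for'))
E
```

```text
t 1.82 tcp [ 0.5851 -0.2841  0.218 ] yawY 18.6 z [-0.    -0.001 -1.   ] j [ 0.76  0.43 -0.53  1.33  0.21  1.43  0.57]
[(0.98, [0.599, -0.284, 0.003])] [(0.7, [0.593, -0.283, 0.045])]
```

View pics/w1.png

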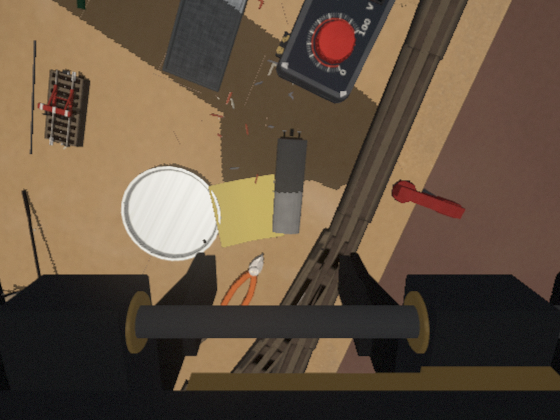

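Wrist view: van roof corners (277,138),(306,140),(300,234),(273,232), nearly aligned with the fingers; the right stop at (65,108), dish at (170,213), long tray at top (205,45).

```bash
cat >> h.py <<'E'
def quad(n,m,cs,z):
    w=np.array([pix2w(m,*c,z) for c in cs]); e=np.roll(w,-1,0)-w
    print(n,w.mean(0).round(4),'sides',np.linalg.norm(e,axis=1).round(3),'yaw',np.degrees(np.arctan2(e[:,1],e[:,0])).round(1))
E
python3 - <<'E'
from h import *
s,M=tool(); m=r.camera_model('wrist')
quad('van',m,[(277,138),(306,140),(300,234),(273,232)],.043)
print('tcp pix',w2pix(m,s['ee_pos']))
E
```

```text
t 1.97 tcp [ 0.5853 -0.2838  0.2183] yawY 18.7 z [-0.    -0.001 -1.   ] j [ 0.76  0.43 -0.53  1.33  0.21  1.43  0.57]
van [ 0.5986 -0.2844  0.043 ] sides [0.029 0.1   0.029 0.1  ] yaw [  14.7  -73.7 -165.9  106.2]
tcp pix (np.float64(277.16361080220037), np.float64(252.7607614056849))
```

Request:
{"name": "arm_command", "arguments": {
  "xyz": [
    [0.0135,0,0],
    [0.0135,0,-0.04],
    [0.0135,0,-0.08],
    [0.0135,0,-0.12],
    [0.0135,0,-0.15],
    [0.0135,0,-0.175],
    [0.0135,0,-0.195],
    [0.0135,0,-0.206],
    [0.0135,0,-0.206]
  ],
  "rot": [
    [0,0,-0.047],
    [0,0,-0.047],
    [0,0,-0.047],
    [0,0,-0.047],
    [0,0,-0.047],
    [0,0,-0.047],
    [0,0,-0.047],
    [0,0,-0.047],
    [0,0,-0.047]
  ]
}}

```text
time: 2.72
ee_pos: [0.5977, -0.2826, 0.0096]
eef_rot: [0.601, 0.799, -0.0, -0.002]
ft_force: [0.4, 0.2, -0.7]
width: 0.0607
grip_force: 0.0
```

Request:
{"name": "arm_command", "arguments": {
  "xyz": [
    [0,0,0],
    [0,0,0],
    [0,0,0],
    [0,0,0],
    [0,0,0],
    [0,0,0],
    [0,0,0]
  ],
  "rot": [
    [0,0,0],
    [0,0,0],
    [0,0,0],
    [0,0,0],
    [0,0,0],
    [0,0,0],
    [0,0,0]
  ],
  "grip": 0,
  "squeeze": 15
}}

```text
time: 3.3
ee_pos: [0.5998, -0.2828, 0.0126]
eef_rot: [0.601, 0.799, 0.0, 0.0]
ft_force: [-0.9, -0.1, 4.2]
width: 0.0288
grip_force: 14.9
```

Request:
{"name": "arm_command", "arguments": {
  "xyz": [
    [0,0,0.03],
    [0,0,0.07],
    [0,0,0.11],
    [-0.025,0.027,0.12],
    [-0.05,0.054,0.12],
    [-0.075,0.08,0.12],
    [-0.1,0.107,0.12],
    [-0.131,0.137,0.12],
    [-0.131,0.137,0.12],
    [-0.131,0.137,0.12]
  ],
  "rot": [
    [0,0,0],
    [0,0,0],
    [0,0,0],
    [0,0,-0.1],
    [0,0,-0.2],
    [0,0,-0.3],
    [0,0,-0.32],
    [0,0,-0.32],
    [0,0,-0.32],
    [0,0,-0.32]
  ]
}}

```text
time: 4.13
ee_pos: [0.4672, -0.1443, 0.1324]
eef_rot: [0.72, 0.694, -0.001, 0.001]
ft_force: [0.8, -0.6, 0.1]
width: 0.0288
grip_force: 14.9
```

Run:
```python
from h import *
s,M=tool(); print(s['width'],s['grip_force']); im,m=snap('wrist','w2.png')
print(find('long_tray','wrist',m),find('van','wrist',m))
```

```text
t 4.13 tcp [ 0.4672 -0.1443  0.1324] yawY -2.1 z [-0.    -0.002 -1.   ] j [ 0.74  0.12 -0.56  1.87  0.07  1.17  0.11]
0.028807692732762 14.911939948797226
[] [(0.95, [0.462, -0.145, 0.124])]
```

View pics/w2.png

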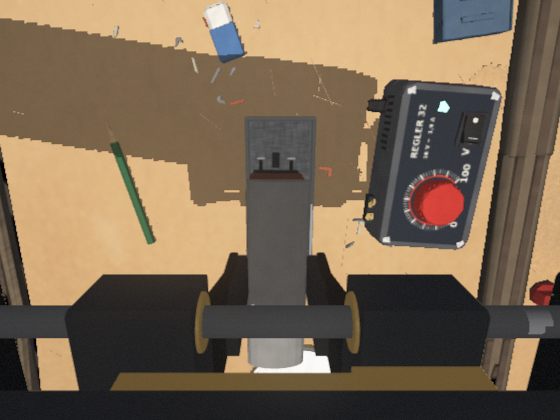

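The tray's far end shows at (247,118)-(314,117), right edge to (314,250); the van hangs over it, front roof edge at (250,178)-(304,178), rear about (275,362).

Run:
```python
from h import *
m=r.camera_model('wrist')
e=np.array([pix2w(m,247,118,.01),pix2w(m,314,117,.01)]); print(e.round(4)); d=e[1]-e[0]; print(np.linalg.norm(d),np.degrees(np.arctan2(d[1],d[0])))
d/=np.linalg.norm(d); n=np.array([d[1],-d[0],0]); print('tray centre',e.mean(0)+n*.071)
zr=.132+.031
a=(pix2w(m,250,178,zr)+pix2w(m,304,178,zr))/2; b=(pix2w(m,247,362,zr)+pix2w(m,304,362,zr))/2
print('van',a.round(4),b.round(4),(a+b)/2)
```

```text
[[ 0.4471 -0.0775  0.01  ]
 [ 0.503  -0.079   0.01  ]]
0.05591415675470211 -1.4933512767108388
tray centre [ 0.47318864 -0.14920689  0.01      ]
van [ 0.471  -0.0969  0.163 ] [ 0.4662 -0.1952  0.163 ] [ 0.46859623 -0.14604148  0.163     ]
```

Request:
{"name": "arm_command", "arguments": {
  "xyz": [
    [0.002,-0.002,-0.035],
    [0.002,-0.002,-0.07],
    [0.002,-0.002,-0.095],
    [0.002,-0.002,-0.108],
    [0.002,-0.002,-0.114],
    [0.002,-0.002,-0.1165],
    [0.002,-0.002,-0.1165]
  ],
  "rot": [
    [0,0,0],
    [0,0,0],
    [0,0,0],
    [0,0,0],
    [0,0,0],
    [0,0,0],
    [0,0,0]
  ]
}}

```text
time: 4.87
ee_pos: [0.471, -0.148, 0.0157]
eef_rot: [0.721, 0.693, 0.0, -0.0]
ft_force: [0.0, -0.9, -1.2]
width: 0.0284
grip_force: 14.9
```

Request:
{"name": "arm_command", "arguments": {
  "xyz": [
    [0,0,0],
    [0,0,0],
    [0,0,0],
    [0,0,0],
    [0,0,0],
    [0,0,0.02],
    [0,0,0.05],
    [0,0,0.09],
    [0,0,0.13],
    [0,0,0.16]
  ],
  "rot": [
    [0,0,0],
    [0,0,0],
    [0,0,0],
    [0,0,0],
    [0,0,0],
    [0,0,0],
    [0,0,0],
    [0,0,0],
    [0,0,0],
    [0,0,0]
  ],
  "grip": 0.6
}}

```text
time: 5.7
ee_pos: [0.4711, -0.1475, 0.179]
eef_rot: [0.721, 0.693, 0.001, 0.001]
ft_force: [1.2, -0.3, 0.5]
width: 0.0522
grip_force: 0.0
```

Request:
{"name": "arm_command", "arguments": {
  "xyz": [
    [-0.126,-0.147,0],
    [-0.126,-0.147,0],
    [-0.126,-0.147,0],
    [-0.126,-0.147,0],
    [-0.126,-0.147,0],
    [-0.126,-0.147,0],
    [-0.126,-0.147,0]
  ],
  "rot": [
    [0,0,0.03],
    [0,0,0.03],
    [0,0,0.03],
    [0,0,0.03],
    [0,0,0.03],
    [0,0,0.03],
    [0,0,0.03]
  ]
}}

```text
time: 6.28
ee_pos: [0.3436, -0.2956, 0.1757]
eef_rot: [0.711, 0.703, 0.0, 0.0]
ft_force: [0.5, 0.3, 0.0]
width: 0.0522
grip_force: 0.0
```

Run:
```python
from h import *
s,M=tool(); im,m=snap('wrist','w3.png')
print(find('stop_a','wrist',m),find('van','wrist',m),find('long_tray','wrist',m))
b=cv2.imread('pics/w3.png'); c=cv2.resize(b[60:330,140:460],None,fx=2.2,fy=2.2); cv2.imwrite('pics/w3c.png',c)
```

```text
t 6.28 tcp [ 0.3436 -0.2956  0.1757] yawY -0.7 z [ 0. -0. -1.] j [ 0.99 -0.01 -0.37  1.91 -0.01  1.25  0.61]
[(0.61, [0.349, -0.286, -0.002])] [(0.64, [0.468, -0.151, 0.005])] [(0.66, [0.47, -0.15, 0.001])]
```

View pics/w3.png

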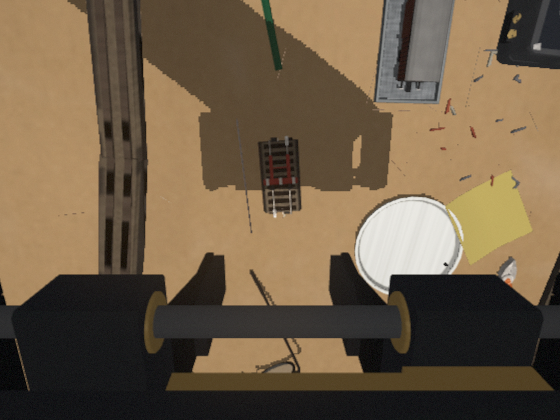

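Van sits inside the long tray. The stop's roadbed has corners (260,140),(297,140),(300,210),(265,213), red frame from v≈150 to 187, so its local +y points to world +y. Dish centre about (408,247).

Run:
```python
from h import *
m=r.camera_model('wrist')
quad('stop',m,[(260,140),(297,139),(300,211),(265,214)],.009)
print('frame top end/beam',pix2w(m,279,148,.026),pix2w(m,282,184,.02)); print('dish',pix2w(m,408,247,.01))
```

```text
stop [ 0.3492 -0.2851  0.009 ] sides [0.036 0.073 0.036 0.076] yaw [   1.1  -87.  -175.3   92.7]
frame top end/beam [ 0.34768348 -0.25394526  0.026     ] [ 0.3504577  -0.28963172  0.02      ]
dish [ 0.48427615 -0.36144939  0.01      ]
```

Request:
{"name": "arm_command", "arguments": {
  "xyz": [
    [0.0045,0.0165,-0.03],
    [0.0045,0.0165,-0.07],
    [0.0045,0.0165,-0.11],
    [0.0045,0.0165,-0.14],
    [0.0045,0.0165,-0.155],
    [0.0045,0.0165,-0.163],
    [0.0045,0.0165,-0.163],
    [0.0045,0.0165,-0.163]
  ],
  "rot": [
    [0,0,0.055],
    [0,0,0.055],
    [0,0,0.055],
    [0,0,0.055],
    [0,0,0.055],
    [0,0,0.055],
    [0,0,0.055],
    [0,0,0.055]
  ]
}}

```text
time: 7.15
ee_pos: [0.3498, -0.2779, 0.0132]
eef_rot: [0.69, 0.724, 0.0, 0.0]
ft_force: [0.1, 0.6, -0.2]
width: 0.0524
grip_force: 0.0
```

Request:
{"name": "arm_command", "arguments": {
  "xyz": [
    [0,0,0],
    [0,0,0],
    [0,0,0],
    [0,0,0],
    [0,0,0],
    [0,0,0.03],
    [0,0,0.07],
    [0,0,0.11],
    [0,0,0.15],
    [0,0,0.19],
    [0,0,0.21]
  ],
  "rot": [
    [0,0,0],
    [0,0,0],
    [0,0,0],
    [0,0,0],
    [0,0,0],
    [0,0,0],
    [0,0,0],
    [0,0,0],
    [0,0,0],
    [0,0,0],
    [0,0,0]
  ],
  "grip": 0,
  "squeeze": 15
}}

```text
time: 8.07
ee_pos: [0.3502, -0.2788, 0.2277]
eef_rot: [0.691, 0.723, 0.0, 0.003]
ft_force: [-0.1, 0.4, -0.7]
width: 0.0004
grip_force: 0.0
```

Run:
```python
from h import *
s,M=tool();print(s['width'],s['grip_force'])
m=r.camera_model('top')
# tall-object check: dark box top corners at assumed height; mug, bottle
for h in (.1,.12,.14): print(h,[pix2w(m,u,v,h)[:2].round(3).tolist() for u,v in [(210,186),(271,188),(269,241),(209,236)]])
ms=r.camera_model('scene')
for h in (.1,.12,.14): print(h,[pix2w(ms,u,v,h)[:2].round(3).tolist() for u,v in [(197,214),(241,191),(279,226),(231,241)]])
print('mug rim',pix2w(m,144,304,.09),pix2w(m,125,292,.05),'glue',pix2w(m,121,267,.09),pix2w(m,137,268,0))
```

```text
t 8.07 tcp [ 0.3502 -0.2788  0.2277] yawY 2.6 z [ 0.004 -0.004 -1.   ] j [ 0.98 -0.07 -0.39  1.84 -0.02  1.35  0.64]
0.00043260187418757456 0.0
0.1 [[0.558, 0.186], [0.551, 0.031], [0.415, 0.037], [0.43, 0.187]]
0.12 [[0.554, 0.183], [0.546, 0.03], [0.413, 0.037], [0.427, 0.185]]
0.14 [[0.549, 0.18], [0.542, 0.03], [0.41, 0.036], [0.425, 0.182]]
0.1 [[0.566, 0.165], [0.556, 0.039], [0.404, 0.06], [0.444, 0.167]]
0.12 [[0.547, 0.177], [0.537, 0.054], [0.389, 0.075], [0.428, 0.179]]
0.14 [[0.528, 0.19], [0.518, 0.069], [0.374, 0.09], [0.412, 0.192]]
mug rim [0.26408146 0.34772517 0.09      ] [0.29520614 0.40774842 0.05      ] glue [0.35615498 0.40802284 0.09      ] [0.3596669 0.3930032 0.       ]
```

The grasp missed; looking.

Run:
```python
from h import *
s,M=tool(); im,m=snap('wrist','w4.png'); print(find('stop_a','wrist',m))
b=cv2.imread('pics/w4.png'); c=cv2.resize(b[100:280,180:380],None,fx=3,fy=3,interpolation=cv2.INTER_CUBIC); cv2.imwrite('pics/w4c.png',c)
```

```text
t 8.07 tcp [ 0.3502 -0.2788  0.2277] yawY 2.6 z [ 0.004 -0.004 -1.   ] j [ 0.98 -0.07 -0.39  1.84 -0.02  1.35  0.64]
[(0.84, [0.347, -0.287, 0.002])]
```

View pics/w4c.png

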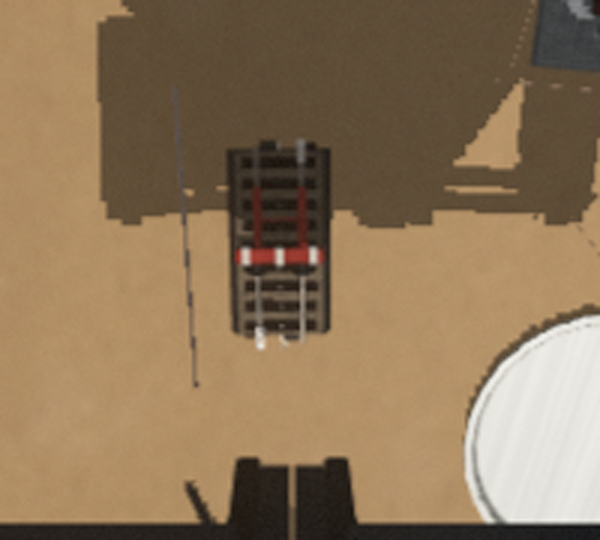

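The stop looks undisturbed: roadbed (257,150)-(290,150)-(290,211)-(258,211), beam at (273,185). Probably I lifted before the fingers had closed.

Run:
```python
from h import *
m=r.camera_model('wrist')
quad('stop',m,[(256.7,150),(290,150),(289.7,210.7),(258,210.7)],.009)
print('beam',pix2w(m,273,185,.022),pix2w(m,259,185,.022),pix2w(m,287,185,.022), 'braceend',pix2w(m,273,162,.009))
```

```text
stop [ 0.3484 -0.2875  0.009 ] sides [0.037 0.071 0.037 0.071] yaw [   2.5  -87.1 -177.5   92.8]
beam [ 0.34782279 -0.28896458  0.022     ] [ 0.33219457 -0.28964931  0.022     ] [ 0.36345901 -0.28827951  0.022     ] braceend [ 0.34678042 -0.26539122  0.009     ]
```

Request:
{"name": "arm_command", "arguments": {
  "xyz": [
    [0,0,-0.04],
    [0,0,-0.08],
    [0,0,-0.12],
    [0,0,-0.16],
    [0,0,-0.19],
    [0,0,-0.204],
    [0,0,-0.2115],
    [0,0,-0.2115],
    [0,0,-0.2115]
  ],
  "rot": [
    [0,0,0],
    [0,0,0],
    [0,0,0],
    [0,0,0],
    [0,0,0],
    [0,0,0],
    [0,0,0],
    [0,0,0],
    [0,0,0]
  ],
  "grip": 0.7
}}

```text
time: 8.92
ee_pos: [0.3492, -0.2781, 0.0115]
eef_rot: [0.691, 0.723, 0.0, 0.0]
ft_force: [0.8, -0.1, -0.2]
width: 0.0525
grip_force: 0.0
```

Request:
{"name": "arm_command", "arguments": {
  "xyz": [
    [0,0,0],
    [0,0,0],
    [0,0,0],
    [0,0,0],
    [0,0,0],
    [0,0,0],
    [0,0,0],
    [0,0,0],
    [0,0,0],
    [0,0,0]
  ],
  "rot": [
    [0,0,0],
    [0,0,0],
    [0,0,0],
    [0,0,0],
    [0,0,0],
    [0,0,0],
    [0,0,0],
    [0,0,0],
    [0,0,0],
    [0,0,0]
  ],
  "grip": 0,
  "squeeze": 25
}}

```text
time: 9.75
ee_pos: [0.349, -0.2781, 0.0111]
eef_rot: [0.691, 0.723, 0.0, -0.0]
ft_force: [0.9, -0.5, -0.7]
width: 0.0032
grip_force: 0.0
```

Fingers closed on nothing; look at where they stand.

Run:
```python
from h import *
s,M=tool(); print(s['width'])
im,m=snap('wrist','w5.png'); im2,m2=snap('scene','s5.png'); im3,m3=snap('top','t5.png')
print(find('stop_a','top',m3))
print(w2pix(m,s['ee_pos']),w2pix(m2,s['ee_pos']))
u,v=map(int,w2pix(m2,[.349,-.285,.02])); 
b=cv2.imread('pics/s5.png'); c=cv2.resize(b[v-40:v+40,u-50:u+50],(500,400),interpolation=cv2.INTER_CUBIC)
w=cv2.resize(cv2.imread('pics/w5.png')[80:400,120:440],(300,300))
o=np.zeros((400,800,3),np.uint8); o[:,:500]=c; o[:300,500:]=w; cv2.imwrite('pics/m5.png',o)
```

```text
t 9.75 tcp [ 0.349  -0.2781  0.0111] yawY 2.6 z [ 0.  0. -1.] j [ 0.95  0.18 -0.4   2.1   0.09  0.88  0.54]
0.0032125279245524218
[(0.79, [0.366, 0.258, -0.001]), (0.57, [0.494, 0.342, -0.007]), (0.51, [0.469, -0.146, -0.0]), (0.41, [0.35, -0.287, -0.001])]
(np.float64(277.32023589299837), np.float64(252.7143029244907)) (np.float64(385.26081469382285), np.float64(198.13718655278825))
```

View pics/m5.png

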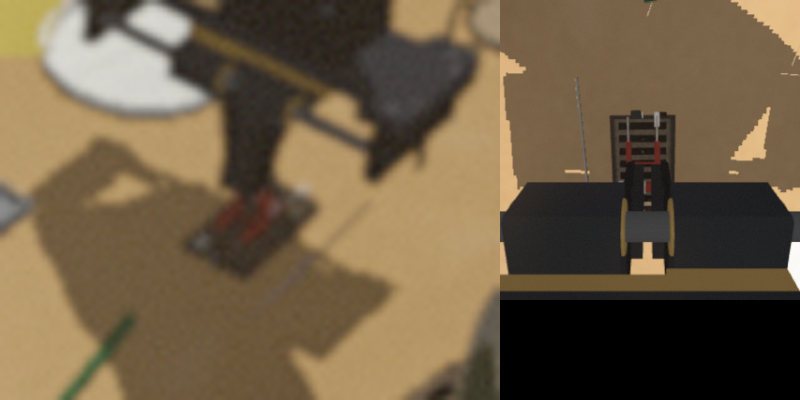

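Run:
```python
from h import *
s,M=tool(); print(s['width'],s['grip_force'])
m=r.camera_model('wrist');m2=r.camera_model('scene')
w=cv2.imread('pics/w5.png')[190:310,220:340]; b=cv2.imread('pics/s5.png'); u,v=map(int,w2pix(m2,s['ee_pos']))
c=b[v-30:v+30,u-30:u+30].copy()
W=cv2.resize(w,(400,400),interpolation=cv2.INTER_CUBIC); C=cv2.resize(c,(400,400),interpolation=cv2.INTER_CUBIC)
def mk(img,px,o,k,col): cv2.drawMarker(img,(int((px[0]-o[0])*k),int((px[1]-o[1])*k)),col,0,14,1)
for z,col in ((0.0,(0,255,0)),(.026,(255,0,0))):
  for dy in (-.041,.041):
   for dx in (-.02,.02):
    p=[.3488+dx,-.2865+dy,z]
    mk(W,w2pix(m,p),(220,190),400/120,col); mk(C,w2pix(m2,p),(u-30,v-30),400/60,col)
mk(W,w2pix(m,s['ee_pos']),(220,190),400/120,(0,255,255)); mk(C,w2pix(m2,s['ee_pos']),(u-30,v-30),400/60,(0,255,255))
cv2.imwrite('pics/m6.png',np.hstack([W,C]))
```

```text
t 9.95 tcp [ 0.349  -0.2781  0.011 ] yawY 2.6 z [ 0.  0. -1.] j [ 0.95  0.18 -0.4   2.1   0.09  0.88  0.54]
0.0006842763461519616 0.0
```

View pics/m6.png

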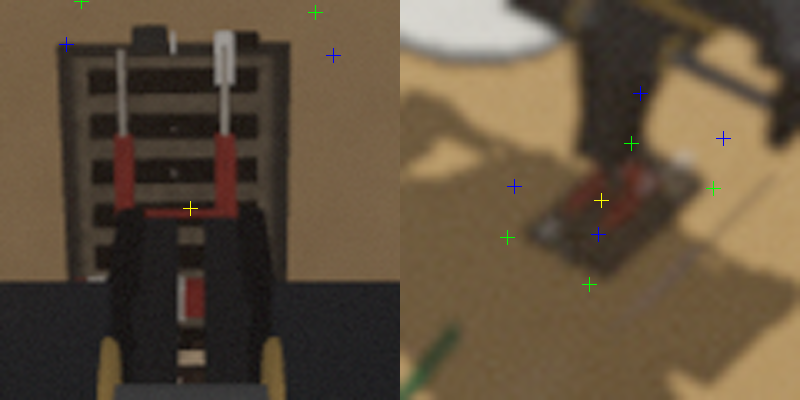

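The stop is where measured, but in the scene view the finger tips appear about 10 mm higher than the reported TCP. I'll probe the bench beside it to check the real tip height.

Request:
{"name": "arm_command", "arguments": {
  "xyz": [
    [0,0,0.03],
    [0,0,0.05],
    [0.04,0,0.05],
    [0.06,0,0.05],
    [0.06,0,0.02],
    [0.06,0,0],
    [0.06,0,0],
    [0.06,0,-0.003],
    [0.06,0,-0.006],
    [0.06,0,-0.006]
  ],
  "rot": [
    [0,0,0],
    [0,0,0],
    [0,0,0],
    [0,0,0],
    [0,0,0],
    [0,0,0],
    [0,0,0],
    [0,0,0],
    [0,0,0],
    [0,0,0]
  ]
}}

```text
time: 10.78
ee_pos: [0.4093, -0.2785, 0.0057]
eef_rot: [0.691, 0.723, 0.0, 0.001]
ft_force: [0.4, 0.5, 0.3]
width: 0.0002
grip_force: 0.0
```

Request:
{"name": "arm_command", "arguments": {
  "xyz": [
    [0,0,-0.002],
    [0,0,-0.004],
    [0,0,-0.004]
  ],
  "rot": [
    [0,0,0],
    [0,0,0],
    [0,0,0]
  ]
}}

```text
time: 11.03
ee_pos: [0.409, -0.2782, 0.0012]
eef_rot: [0.691, 0.723, 0.0, 0.0]
ft_force: [0.2, -0.2, -1.2]
width: 0.0004
grip_force: 0.0
```

Run:
```python
from h import *
s,M=tool();print(np.round(s['ft_force'],1)); im,m=snap('scene','s7.png'); snap('wrist','w7.png'); mw=r.camera_model('wrist')
print(find('stop_a','wrist',mw))
p=s['ee_pos'].copy(); u,v=map(int,w2pix(m,p)); b=cv2.imread('pics/s7.png')[v-30:v+30,u-30:u+30]
C=cv2.resize(b,(400,400),interpolation=cv2.INTER_CUBIC); q=w2pix(m,p); cv2.drawMarker(C,(int((q[0]-u+30)*6.67),int((q[1]-v+30)*6.67)),(0,255,255),0,14,1)
W=cv2.resize(cv2.imread('pics/w7.png')[130:330,100:300],(400,400),interpolation=cv2.INTER_CUBIC); cv2.imwrite('pics/m7.png',np.hstack([C,W]))
```

```text
t 11.03 tcp [ 0.409  -0.2782  0.0012] yawY 2.6 z [ 0. -0. -1.] j [ 0.88  0.29 -0.42  1.98  0.15  0.89  0.43]
[ 0.2 -0.2 -1.2]
[(0.74, [0.348, -0.29, -0.002])]
```

View pics/m7.png

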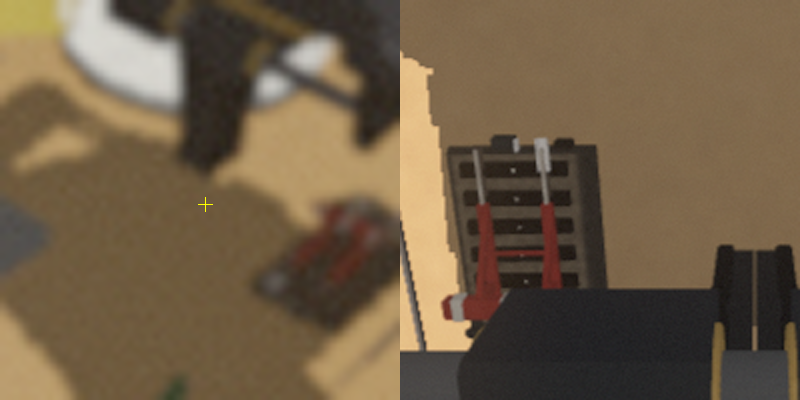

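Tips sit at (205,170) in the crop against the TCP mark at (205,204): about 19 mm higher than reported, and there's no contact at z=0.001. Probing further, gently.

Request:
{"name": "arm_command", "arguments": {
  "xyz": [
    [0,0,-0.003],
    [0,0,-0.006],
    [0,0,-0.006]
  ],
  "rot": [
    [0,0,0],
    [0,0,0],
    [0,0,0]
  ]
}}

```text
time: 11.43
ee_pos: [0.4086, -0.2779, -0.0056]
eef_rot: [0.691, 0.723, -0.0, -0.0]
ft_force: [-0.2, 0.4, 0.4]
width: 0.0002
grip_force: 0.0
```

Request:
{"name": "arm_command", "arguments": {
  "xyz": [
    [0,0,-0.002],
    [0,0,-0.004],
    [0,0,-0.004]
  ],
  "rot": [
    [0,0,0],
    [0,0,0],
    [0,0,0]
  ]
}}

```text
time: 11.68
ee_pos: [0.4088, -0.2779, -0.0094]
eef_rot: [0.691, 0.723, 0.0, -0.0]
ft_force: [-0.2, 0.7, -0.6]
width: 0.0004
grip_force: 0.0
```

Request:
{"name": "arm_command", "arguments": {
  "xyz": [
    [0,0,-0.002],
    [0,0,-0.004],
    [0,0,-0.004]
  ],
  "rot": [
    [0,0,0],
    [0,0,0],
    [0,0,0]
  ]
}}

```text
time: 11.93
ee_pos: [0.4088, -0.2779, -0.0133]
eef_rot: [0.691, 0.723, 0.0, -0.0]
ft_force: [0.4, -0.2, -0.3]
width: 0.0001
grip_force: 0.0
```

Request:
{"name": "arm_command", "arguments": {
  "xyz": [
    [0,0,-0.0015],
    [0,0,-0.003],
    [0,0,-0.003]
  ],
  "rot": [
    [0,0,0],
    [0,0,0],
    [0,0,0]
  ]
}}

```text
time: 12.18
ee_pos: [0.4089, -0.278, -0.0162]
eef_rot: [0.691, 0.723, 0.0, -0.0]
ft_force: [0.9, 0.4, 0.4]
width: 0.0006
grip_force: 0.0
```

Request:
{"name": "arm_command", "arguments": {
  "xyz": [
    [0,0,-0.001],
    [0,0,-0.002],
    [0,0,-0.002]
  ],
  "rot": [
    [0,0,0],
    [0,0,0],
    [0,0,0]
  ]
}}

```text
time: 12.43
ee_pos: [0.4089, -0.278, -0.0181]
eef_rot: [0.691, 0.723, 0.0, -0.0]
ft_force: [-0.7, 1.1, -0.7]
width: 0.0002
grip_force: 0.0
```

Request:
{"name": "arm_command", "arguments": {
  "xyz": [
    [0,0,-0.001],
    [0,0,-0.002],
    [0,0,-0.002]
  ],
  "rot": [
    [0,0,0],
    [0,0,0],
    [0,0,0]
  ]
}}

```text
time: 12.68
ee_pos: [0.4089, -0.278, -0.0201]
eef_rot: [0.691, 0.723, 0.0, -0.0]
ft_force: [-0.3, -0.2, -0.8]
width: 0.0001
grip_force: 0.0
```

Request:
{"name": "arm_command", "arguments": {
  "xyz": [
    [0,0,-0.001],
    [0,0,-0.002],
    [0,0,-0.002]
  ],
  "rot": [
    [0,0,0],
    [0,0,0],
    [0,0,0]
  ]
}}

```text
time: 12.93
ee_pos: [0.4089, -0.278, -0.0221]
eef_rot: [0.691, 0.723, 0.0, -0.0]
ft_force: [-1.4, 0.5, 0.2]
width: 0.0005
grip_force: 0.0
```

Request:
{"name": "arm_command", "arguments": {
  "xyz": [
    [0,0,-0.001],
    [0,0,-0.002],
    [0,0,-0.002]
  ],
  "rot": [
    [0,0,0],
    [0,0,0],
    [0,0,0]
  ]
}}

```text
time: 13.18
ee_pos: [0.409, -0.2781, -0.024]
eef_rot: [0.691, 0.723, 0.0, 0.0]
ft_force: [0.5, -0.3, -0.6]
width: 0.0008
grip_force: 0.0
```

Run:
```python
from h import *
s,M=tool();print(np.round(s['ft_force'],1)); im,m=snap('scene','s8.png'); snap('wrist','w8.png')
p=s['ee_pos'].copy(); p[2]=0; u,v=map(int,w2pix(m,p)); b=cv2.imread('pics/s8.png')[v-30:v+30,u-30:u+30]
C=cv2.resize(b,(400,400),interpolation=cv2.INTER_CUBIC)
for z,c in ((0,(0,255,255)),(.01,(0,255,0))):
    p[2]=z;q=w2pix(m,p); cv2.drawMarker(C,(int((q[0]-u+30)*6.67),int((q[1]-v+30)*6.67)),c,0,14,1)
W=cv2.resize(cv2.imread('pics/w8.png')[130:330,100:300],(400,400),interpolation=cv2.INTER_CUBIC); cv2.imwrite('pics/m8.png',np.hstack([C,W]))
```

```text
t 13.18 tcp [ 0.409  -0.2781 -0.024 ] yawY 2.6 z [ 0.  0. -1.] j [ 0.87  0.33 -0.41  2.    0.18  0.84  0.41]
[ 0.5 -0.3 -0.6]
```

View pics/m8.png

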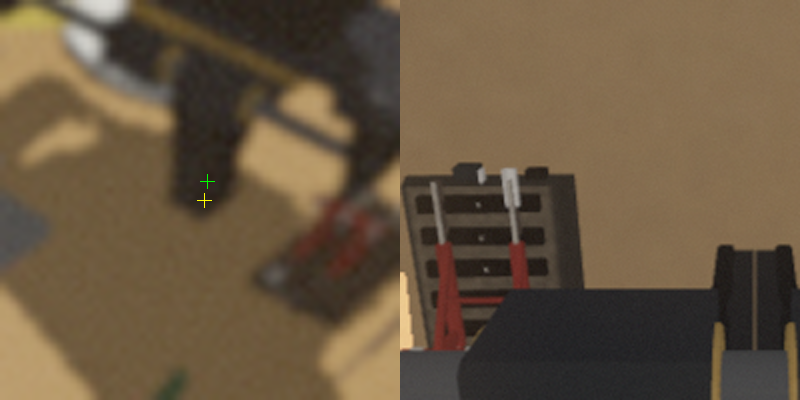

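Now the tips are at the bench (reading −0.024, tips at (205,210) about on the z=0 mark). So true height = reading + ~25 mm, and the same shift of the wrist camera explains its undersized measurements. Recomputing with it.

```bash
cat >> h.py <<'E'
DZ=.025
def wm():
    m=r.camera_model('wrist'); m['T']=m['T'].copy(); m['T'][2,3]+=DZ; return m
E
python3 - <<'E'
from h import *
import json
# rebuild pose of w4: tcp (.3502,-.2788,.2277) from current camera offset (same yaw)
s,M=tool(); m=wm(); d=np.array([.3502,-.2788,.2277])-s['ee_pos']; m['T'][:3,3]+=d
quad('stop',m,[(256.7,150),(290,150),(289.7,210.7),(258,210.7)],.009)
print('beam',pix2w(m,273,185,.022),pix2w(m,259,185,.022),pix2w(m,287,185,.022))
print('tcp/tip in scene',w2pix(r.camera_model('scene'),s['ee_pos']+[0,0,DZ]))
E
```

```text
t 13.28 tcp [ 0.409  -0.2781 -0.0239] yawY 2.6 z [ 0.  0. -1.] j [ 0.87  0.33 -0.41  2.    0.18  0.84  0.41]
stop [ 0.3468 -0.2916  0.009 ] sides [0.04  0.076 0.04  0.076] yaw [   2.6  -87.1 -177.4   92.9]
beam [ 0.34629375 -0.29349078  0.022     ] [ 0.32963443 -0.29424246  0.022     ] [ 0.3629549  -0.29273901  0.022     ]
tcp/tip in scene (np.float64(366.7062583752005), np.float64(190.75885260465105))
```

Request:
{"name": "arm_command", "arguments": {
  "xyz": [
    [0,0,0.04],
    [0,0,0.08],
    [-0.03,-0.005,0.08],
    [-0.0625,-0.005,0.08],
    [-0.0625,-0.005,0.08],
    [-0.0625,-0.005,0.08],
    [-0.0625,-0.005,0.08],
    [-0.0625,-0.005,0.05],
    [-0.0625,-0.005,0.025],
    [-0.0625,-0.005,0.0105],
    [-0.0625,-0.005,0.0105]
  ],
  "rot": [
    [0,0,0],
    [0,0,0],
    [0,0,0],
    [0,0,0],
    [0,0,0],
    [0,0,0],
    [0,0,0],
    [0,0,0],
    [0,0,0],
    [0,0,0],
    [0,0,0]
  ],
  "grip": 0.65
}}

```text
time: 14.2
ee_pos: [0.3457, -0.2811, -0.0163]
eef_rot: [0.69, 0.724, 0.0, -0.002]
ft_force: [-0.5, 0.9, 0.0]
width: 0.0556
grip_force: 0.0
```

Request:
{"name": "arm_command", "arguments": {
  "xyz": [
    [0,0,0],
    [0,0,0],
    [0,0,0],
    [0,0,0],
    [0,0,0],
    [0,0,0],
    [0,0,0]
  ],
  "rot": [
    [0,0,0],
    [0,0,0],
    [0,0,0],
    [0,0,0],
    [0,0,0],
    [0,0,0],
    [0,0,0]
  ],
  "grip": 0,
  "squeeze": 15
}}

```text
time: 14.78
ee_pos: [0.3471, -0.2835, -0.0126]
eef_rot: [0.691, 0.723, 0.0, 0.001]
ft_force: [-0.2, 1.1, 5.9]
width: 0.0329
grip_force: 15.0
```

Request:
{"name": "arm_command", "arguments": {
  "xyz": [
    [0,0,0.01],
    [0,0,0.04],
    [0,0,0.08],
    [0,0,0.12],
    [0,0,0.16],
    [0,0,0.2],
    [0.13,0.28,0.205],
    [0.13,0.28,0.205],
    [0.13,0.28,0.205],
    [0.13,0.28,0.205],
    [0.13,0.28,0.205],
    [0.13,0.28,0.205],
    [0.13,0.28,0.205],
    [0.13,0.28,0.205]
  ],
  "rot": [
    [0,0,0],
    [0,0,0],
    [0,0,0],
    [0,0,0],
    [0,0,0],
    [0,0,0],
    [0,0,0.1],
    [0,0,0.2],
    [0,0,0.3],
    [0,0,0.4],
    [0,0,0.5],
    [0,0,0.6],
    [0,0,0.6],
    [0,0,0.6]
  ]
}}

```text
time: 15.95
ee_pos: [0.4776, 0.0028, 0.1928]
eef_rot: [0.443, 0.896, 0.001, 0.001]
ft_force: [-0.0, -0.2, -1.2]
width: 0.0333
grip_force: 15.0
```

Request:
{"name": "arm_command", "arguments": {
  "xyz": [
    [0.0065,0.3125,0],
    [0.0065,0.3125,0],
    [0.0065,0.3125,0],
    [0.0065,0.3125,0],
    [0.0065,0.3125,0],
    [0.0065,0.3125,0],
    [0.0065,0.3125,0],
    [0.0065,0.3125,0],
    [0.0065,0.3125,0],
    [0.0065,0.3125,0],
    [0.0065,0.3125,0],
    [0.0065,0.3125,0]
  ],
  "rot": [
    [0,0,0.1],
    [0,0,0.2],
    [0,0,0.3],
    [0,0,0.4],
    [0,0,0.5],
    [0,0,0.6],
    [0,0,0.7],
    [0,0,0.8],
    [0,0,0.866],
    [0,0,0.866],
    [0,0,0.866],
    [0,0,0.866]
  ]
}}

```text
time: 16.95
ee_pos: [0.4834, 0.3082, 0.1918]
eef_rot: [0.031, 1.0, -0.0, 0.0]
ft_force: [0.6, 0.2, 0.0]
width: 0.0323
grip_force: 15.0
```

Run:
```python
from h import *
s,M=tool(); print(s['width']); snap('wrist','w9.png'); m=wm()
print(find('twin_tray','wrist',m),find('stop_a','wrist',m))
```

```text
t 16.95 tcp [0.4834 0.3082 0.1918] yawY 86.4 z [ 0.    -0.001 -1.   ] j [ 0.16  0.39 -1.02  1.57  0.34  1.37  0.62]
0.03232972180032042
[(0.89, [0.498, 0.344, 0.028])] [(0.95, [0.49, 0.31, 0.229]), (0.67, [0.37, 0.254, 0.029])]
```

View pics/w9.png

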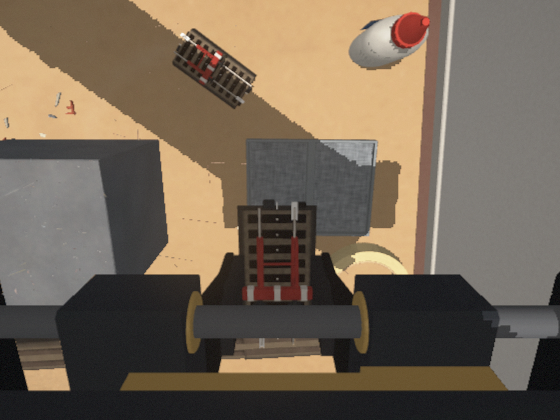

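The tray corners show at (247,139),(377,141),(370,237), with the rib at (313,140). The held stop is over the left (near) bay, beam at (278,294).

Run:
```python
from h import *
for dz in (0,.025):
    m=r.camera_model('wrist'); m['T'][2,3]+=dz
    a,b,c=[pix2w(m,*p,.01) for p in [(247,139),(377,141),(370,237)]]
    print(dz,np.linalg.norm(b-a).round(4),np.linalg.norm(c-b).round(4),'cen',((a+c)/2).round(4),'yaw',np.degrees(np.arctan2(*(b-a)[[1,0]])).round(1),np.degrees(np.arctan2(*(c-b)[[1,0]])).round(1))
    a,b,c,d=[pix2w(m,*p,.192+.025-.0025) for p in [(238,206),(316,206),(311,300),(244,300)]]
    print('held',np.linalg.norm(b-a).round(4),((a+b)/2).round(4), 'beam',pix2w(m,278,294,.227).round(4))
print(m['T'].round(4), m['fx'],m.keys())
```

```text
0 0.1318 0.1044 cen [0.4948 0.3441 0.01  ] yaw 85.6 -3.0
held 0.0372 [0.4493 0.3108 0.2145] beam [0.4894 0.3088 0.227 ]
0.025 0.1407 0.1115 cen [0.5012 0.3461 0.01  ] yaw 85.6 -3.0
held 0.0429 [0.4567 0.3103 0.2145] beam [0.5041 0.3079 0.227 ]
[[ 6.220e-02 -9.517e-01 -3.005e-01  4.004e-01]
 [ 9.981e-01  5.930e-02  1.890e-02  3.138e-01]
 [-2.000e-04 -3.011e-01  9.536e-01  4.039e-01]
 [ 0.000e+00  0.000e+00  0.000e+00  1.000e+00]] 359.0982386653368 dict_keys(['fx', 'fy', 'cx', 'cy', 'T'])
```

Request:
{"name": "arm_command", "arguments": {
  "xyz": [
    [0.005,0,-0.04],
    [0.005,0,-0.08],
    [0.005,0,-0.12],
    [0.005,0,-0.15],
    [0.005,0,-0.175],
    [0.005,0,-0.19],
    [0.005,0,-0.197],
    [0.005,0,-0.2015],
    [0.005,0,-0.2015]
  ],
  "rot": [
    [0,0,0],
    [0,0,0],
    [0,0,0],
    [0,0,0],
    [0,0,0],
    [0,0,0],
    [0,0,0],
    [0,0,0],
    [0,0,0]
  ]
}}

```text
time: 17.85
ee_pos: [0.4886, 0.3096, -0.0092]
eef_rot: [0.03, 1.0, 0.0, 0.0]
ft_force: [0.8, -0.3, 0.0]
width: 0.033
grip_force: 15.0
```

Request:
{"name": "arm_command", "arguments": {
  "xyz": [
    [0,0,0],
    [0,0,0],
    [0,0,0],
    [0,0,0],
    [0,0,0],
    [0,0,0.02],
    [0,0,0.06],
    [0,0,0.1],
    [0,0,0.14],
    [0,0,0.18]
  ],
  "rot": [
    [0,0,0],
    [0,0,0],
    [0,0,0],
    [0,0,0],
    [0,0,0],
    [0,0,0],
    [0,0,0],
    [0,0,0],
    [0,0,0],
    [0,0,0]
  ],
  "grip": 0.65
}}

```text
time: 18.68
ee_pos: [0.4875, 0.3094, 0.1721]
eef_rot: [0.029, 1.0, 0.0, -0.0]
ft_force: [1.2, -0.1, 0.8]
width: 0.0568
grip_force: 0.0
```

Request:
{"name": "arm_command", "arguments": {
  "xyz": [
    [-0.1185,-0.054,0.01],
    [-0.1185,-0.054,0.01],
    [-0.1185,-0.054,0.01],
    [-0.1185,-0.054,0.01],
    [-0.1185,-0.054,0.01],
    [-0.1185,-0.054,0.01],
    [-0.1185,-0.054,0.01],
    [-0.1185,-0.054,0.01],
    [-0.1185,-0.054,0.01],
    [-0.1185,-0.054,0.01]
  ],
  "rot": [
    [0,0,0.99],
    [0,0,0.99],
    [0,0,0.99],
    [0,0,0.99],
    [0,0,0.99],
    [0,0,0.99],
    [0,0,0.99],
    [0,0,0.99],
    [0,0,0.99],
    [0,0,0.99]
  ]
}}

```text
time: 19.52
ee_pos: [0.3694, 0.2555, 0.1801]
eef_rot: [-0.448, 0.894, -0.0, 0.0]
ft_force: [0.2, 0.3, -0.5]
width: 0.0565
grip_force: 0.0
```

Run:
```python
from h import *
s,M=tool(); _,m=snap('wrist','w10.png'); print(find('stop_a','wrist',m),find('twin_tray','wrist',m))
_,mt=snap('top','t10.png'); print(find('stop_a','top',mt),find('van','top',mt))
```

```text
t 19.52 tcp [0.3694 0.2555 0.1801] yawY 143.3 z [ 0. -0. -1.] j [ 0.56  0.01 -1.24  1.88  0.01  1.26  1.81]
[(0.8, [0.372, 0.257, 0.003]), (0.55, [0.493, 0.309, 0.003])] [(0.57, [0.498, 0.341, 0.002])]
[(0.57, [0.495, 0.311, -0.002]), (0.56, [0.368, 0.257, -0.002])] [(0.57, [0.465, -0.148, 0.001])]
```

View pics/w10.png

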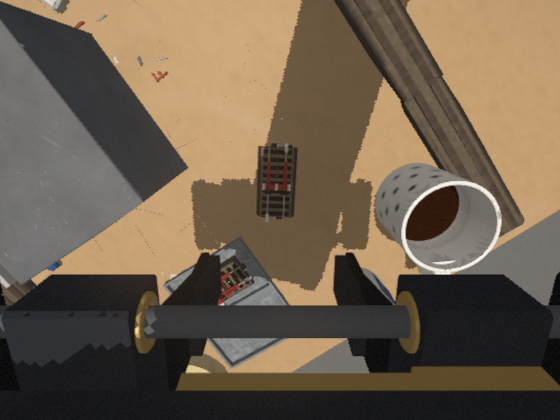

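The first stop lies in the near bay. The second's roadbed: (259,145),(296,145),(296,217),(257,216), beam at (277,187), frame pointing up in the picture. Mug: lower left edge (377,205), rim left (401,225).

Run:
```python
from h import *
s,M=tool(); m=r.camera_model('wrist')
quad('stop',m,[(258.5,144.5),(296.5,144.5),(297,217),(257,217)],.009)
quad('stop .0',m,[(258.5,144.5),(296.5,144.5),(297,217),(257,217)],.004)
print('beam',pix2w(m,277,187,.022).round(4))
g=np.array(s['ee_pos'])
for n,u,v in [('baseL',377,205),('rimL',401,228),('rimTop',449,184),('rimC',449,227),('rimBot',440,269)]:
    for z in (.0,.06,.09,.1):
        p=pix2w(m,u,v,z); print(n,z,p.round(3),'tool xy',((p-g)@M[:,:2]).round(3))
```

```text
t 19.82 tcp [0.3695 0.2555 0.1801] yawY 143.3 z [-0.  0. -1.] j [ 0.56  0.01 -1.24  1.88  0.01  1.26  1.81]
stop [0.3679 0.2542 0.009 ] sides [0.038 0.075 0.042 0.075] yaw [ 143.2   54.6  -36.7 -128.8]
stop .0 [0.3686 0.2551 0.004 ] sides [0.038 0.076 0.043 0.076] yaw [ 143.2   54.6  -36.7 -128.8]
beam [0.3694 0.2559 0.022 ]
baseL 0.0 [0.299 0.34  0.   ] tool xy [-0.025  0.107]
baseL 0.06 [0.302 0.315 0.06 ] tool xy [-0.008  0.089]
baseL 0.09 [0.304 0.303 0.09 ] tool xy [0.001 0.081]
baseL 0.1 [0.305 0.299 0.1  ] tool xy [0.004 0.078]
rimL 0.0 [0.292 0.377 0.   ] tool xy [-0.051  0.135]
rimL 0.06 [0.296 0.347 0.06 ] tool xy [-0.029  0.113]
rimL 0.09 [0.299 0.331 0.09 ] tool xy [-0.018  0.102]
rimL 0.1 [0.299 0.326 0.1  ] tool xy [-0.015  0.098]
rimTop 0.0 [0.227 0.365 0.   ] tool xy [-0.002  0.18 ]
rimTop 0.06 [0.242 0.336 0.06 ] tool xy [0.011 0.151]
rimTop 0.09 [0.249 0.322 0.09 ] tool xy [0.018 0.136]
rimTop 0.1 [0.252 0.317 0.1  ] tool xy [0.021 0.131]
rimC 0.0 [0.25  0.408 0.   ] tool xy [-0.05   0.187]
rimC 0.06 [0.261 0.372 0.06 ] tool xy [-0.028  0.157]
rimC 0.09 [0.267 0.354 0.09 ] tool xy [-0.018  0.141]
rimC 0.1 [0.269 0.348 0.1  ] tool xy [-0.014  0.136]
rimBot 0.0 [0.282 0.446 0.   ] tool xy [-0.101  0.184]
rimBot 0.06 [0.288 0.404 0.06 ] tool xy [-0.071  0.154]
rimBot 0.09 [0.291 0.383 0.09 ] tool xy [-0.056  0.139]
rimBot 0.1 [0.292 0.376 0.1  ] tool xy [-0.051  0.134]
```

Gripping across x here would put the gripper body (±95 mm along its closing line) into the dark box's corner on one side and nearly the mug on the other. I'll grip the solid frame along the track instead (31 mm long), so the body lies in the free lane.

Request:
{"name": "arm_command", "arguments": {
  "xyz": [
    [-0.0065,-0.0075,0],
    [-0.0065,-0.0075,0],
    [-0.0065,-0.0075,0],
    [-0.0065,-0.0075,0],
    [-0.0065,-0.0075,0],
    [-0.0065,-0.0075,0],
    [-0.0065,-0.0075,0],
    [-0.0065,-0.0075,0],
    [-0.0065,-0.0075,0],
    [-0.0065,-0.0075,0],
    [-0.0065,-0.0075,0],
    [-0.0065,-0.0075,0],
    [-0.0065,-0.0075,0],
    [-0.0065,-0.0075,0]
  ],
  "rot": [
    [0,0,-1.571],
    [0,0,-1.571],
    [0,0,-1.571],
    [0,0,-1.571],
    [0,0,-1.571],
    [0,0,-1.571],
    [0,0,-1.571],
    [0,0,-1.571],
    [0,0,-1.571],
    [0,0,-1.571],
    [0,0,-1.571],
    [0,0,-1.571],
    [0,0,-1.571],
    [0,0,-1.571]
  ]
}}

```text
time: 20.98
ee_pos: [0.363, 0.2479, 0.1801]
eef_rot: [0.317, 0.949, 0.0, -0.0]
ft_force: [0.1, -0.5, 0.4]
width: 0.0565
grip_force: 0.0
```

Request:
{"name": "arm_command", "arguments": {
  "xyz": [
    [0,0,-0.04],
    [0,0,-0.08],
    [0,0,-0.12],
    [0,0,-0.15],
    [0,0,-0.175],
    [0,0,-0.187],
    [0,0,-0.193],
    [0,0,-0.193]
  ],
  "rot": [
    [0,0,0],
    [0,0,0],
    [0,0,0],
    [0,0,0],
    [0,0,0],
    [0,0,0],
    [0,0,0],
    [0,0,0]
  ]
}}

```text
time: 21.65
ee_pos: [0.3623, 0.2479, -0.0138]
eef_rot: [0.314, 0.95, -0.0, -0.001]
ft_force: [-0.7, 0.5, 0.2]
width: 0.0564
grip_force: 0.0
```

Request:
{"name": "arm_command", "arguments": {
  "xyz": [
    [0,0,0],
    [0,0,0],
    [0,0,0],
    [0,0,0],
    [0,0,0],
    [0,0,0],
    [0,0,0]
  ],
  "rot": [
    [0,0,0],
    [0,0,0],
    [0,0,0],
    [0,0,0],
    [0,0,0],
    [0,0,0],
    [0,0,0]
  ],
  "grip": 0,
  "squeeze": 15
}}

```text
time: 22.23
ee_pos: [0.3635, 0.2479, -0.0124]
eef_rot: [0.315, 0.949, 0.0, 0.001]
ft_force: [-1.0, -2.5, 6.9]
width: 0.0314
grip_force: 14.8
```

Request:
{"name": "arm_command", "arguments": {
  "xyz": [
    [0,0,0.01],
    [0,0,0.04],
    [0,0,0.08],
    [0,0,0.12],
    [0,0,0.16],
    [0,0,0.18],
    [0.125,0.129,0.18],
    [0.125,0.129,0.18],
    [0.125,0.129,0.18],
    [0.125,0.129,0.18],
    [0.125,0.129,0.18],
    [0.125,0.129,0.18],
    [0.125,0.129,0.18],
    [0.125,0.129,0.18],
    [0.125,0.129,0.18],
    [0.125,0.129,0.18],
    [0.125,0.129,0.18]
  ],
  "rot": [
    [0,0,0],
    [0,0,0],
    [0,0,0],
    [0,0,0],
    [0,0,0],
    [0,0,0],
    [0,0,-0.988],
    [0,0,-0.988],
    [0,0,-0.988],
    [0,0,-0.988],
    [0,0,-0.988],
    [0,0,-0.988],
    [0,0,-0.988],
    [0,0,-0.988],
    [0,0,-0.988],
    [0,0,-0.988],
    [0,0,-0.988]
  ]
}}

```text
time: 23.65
ee_pos: [0.4876, 0.3773, 0.1678]
eef_rot: [0.728, 0.685, 0.0, -0.0]
ft_force: [-0.3, -1.1, -1.4]
width: 0.0309
grip_force: 14.8
```

Run:
```python
from h import *
s,M=tool(); print(s['width']);_,m=snap('wrist','w11.png'); print(find('stop_a','wrist',m),find('twin_tray','wrist',m))
```

```text
t 23.65 tcp [0.4876 0.3773 0.1678] yawY -3.5 z [-0.     0.001 -1.   ] j [-0.02  0.5  -0.97  1.49  0.41  1.37 -1.07]
0.030901679975768526
[(0.71, [0.495, 0.377, 0.179])] [(0.63, [0.493, 0.343, 0.0])]
```

View pics/w11.png

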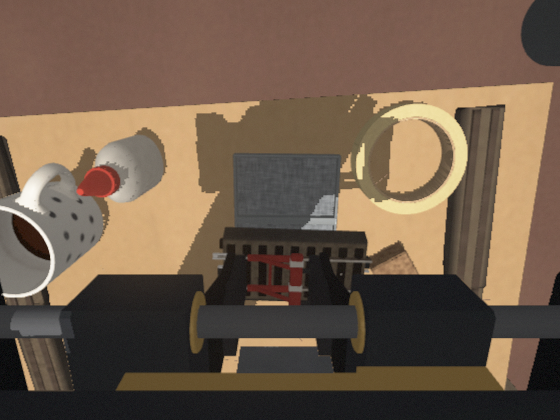

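The second stop is held level over the far bay (tray far edge (234,154)-(340,154)); the bottle is clear. Lowering.

Request:
{"name": "arm_command", "arguments": {
  "xyz": [
    [0,0,-0.04],
    [0,0,-0.08],
    [0,0,-0.11],
    [0,0,-0.14],
    [0,0,-0.16],
    [0,0,-0.17],
    [0,0,-0.1765],
    [0,0,-0.1765],
    [0,0,-0.1765]
  ],
  "rot": [
    [0,0,0],
    [0,0,0],
    [0,0,0],
    [0,0,0],
    [0,0,0],
    [0,0,0],
    [0,0,0],
    [0,0,0],
    [0,0,0]
  ]
}}

```text
time: 24.55
ee_pos: [0.4885, 0.3775, -0.0083]
eef_rot: [0.727, 0.687, 0.001, -0.0]
ft_force: [0.1, 0.2, -0.1]
width: 0.0308
grip_force: 14.9
```

Request:
{"name": "arm_command", "arguments": {
  "xyz": [
    [0,0,0],
    [0,0,0],
    [0,0,0],
    [0,0,0],
    [0,0,0],
    [0,0,0.02],
    [0,0,0.06],
    [0,0,0.1],
    [0,0,0.14],
    [0,0,0.18],
    [0,0,0.18]
  ],
  "rot": [
    [0,0,0],
    [0,0,0],
    [0,0,0],
    [0,0,0],
    [0,0,0],
    [0,0,0],
    [0,0,0],
    [0,0,0],
    [0,0,0],
    [0,0,0],
    [0,0,0]
  ],
  "grip": 0.75
}}

```text
time: 25.47
ee_pos: [0.4899, 0.38, 0.179]
eef_rot: [0.727, 0.687, 0.005, 0.0]
ft_force: [0.3, -0.1, -0.1]
width: 0.0651
grip_force: 0.0
```

Request:
{"name": "arm_command", "arguments": {
  "xyz": [
    [0.123,-0.11,0.03],
    [0.123,-0.11,0.03],
    [0.123,-0.11,0.03],
    [0.123,-0.11,0.03],
    [0.123,-0.11,0.03],
    [0.123,-0.11,0.03],
    [0.123,-0.11,0.03],
    [0.123,-0.11,0.03]
  ],
  "rot": [
    [0,0,0.583],
    [0,0,0.583],
    [0,0,0.583],
    [0,0,0.583],
    [0,0,0.583],
    [0,0,0.583],
    [0,0,0.583],
    [0,0,0.583]
  ]
}}

```text
time: 26.13
ee_pos: [0.6098, 0.2684, 0.2005]
eef_rot: [0.499, 0.867, 0.0, -0.0]
ft_force: [-0.7, 1.0, 0.3]
width: 0.0649
grip_force: 0.0
```

Run:
```python
from h import *
s,M=tool(); im,m=snap('wrist','w12.png'); print(find('block','wrist',m),find('block','wrist',m,'look_for'))
_,mt=snap('top','t12.png'); print([ (l,find(l,'top',mt)) for l in ('block','stop_a','dish')])
u,v=map(int,w2pix(m,[.611,.267,.026])); print('pix',u,v,im[v,u], im[v-90,u],im[v,u-90],im[v,u+90])
hsv=cv2.cvtColor(im,cv2.COLOR_RGB2LAB).astype(int)
ref=np.median(hsv[v-5:v+6,u-5:u+6].reshape(-1,3),axis=0)
for th in (12,18,24,30):
    mask=(np.abs(hsv-ref).max(2)<th).astype(np.uint8); mask=cv2.morphologyEx(mask,cv2.MORPH_CLOSE,np.ones((5,5)));mask=cv2.morphologyEx(mask,cv2.MORPH_OPEN,np.ones((5,5)))
    n,lab,st,_=cv2.connectedComponentsWithStats(mask); k=lab[v,u]; c=cv2.findContours((lab==k).astype(np.uint8),0,2)[0][0]
    R=cv2.minAreaRect(c); print(th,st[k],np.round(R[0]),np.round(R[1]),round(R[2],1)); quad('b',m,cv2.boxPoints(R),.026)
```

```text
t 26.13 tcp [0.6098 0.2684 0.2005] yawY 30.1 z [-0.  0. -1.] j [ 0.17  0.62 -1.02  1.29  0.52  1.5  -0.27]
[] [(0.97, [0.609, 0.268, 0.027])]
[('block', []), ('stop_a', [(0.76, [0.495, 0.377, 0.001]), (0.69, [0.499, 0.312, 0.002])]), ('dish', [(0.66, [0.481, -0.368, -0.005])])]
pix 277 185 [84 65 49] [204 165 119] [106  87  63] [91 77 64]
12 [ 259  146   41   68 2543] [279. 180.] [67. 40.] 90.0
b [0.6101 0.2724 0.026 ] sides [0.04  0.07  0.042 0.07 ] yaw [  30.1  -58.9 -149.9  119.2]
18 [  116    58   444   333 29609] [313. 292.] [362. 403.] 68.5
b [0.7272 0.1427 0.026 ] sides [0.398 0.441 0.555 0.521] yaw [  50.9  -30.7 -121.1  131.3]
24 [    0    58   560   333 74331] [280. 224.] [332. 559.] 90.0
b [0.6487 0.2077 0.026 ] sides [0.52  0.394 0.699 0.393] yaw [  30.1  -46.7 -150.   107.1]
30 [    0     0   560   391 93763] [280. 195.] [390. 559.] 90.0
b [0.6367 0.2283 0.026 ] sides [0.498 0.443 0.699 0.442] yaw [  30.1  -46.7 -150.   107.1]
```

Request:
{"name": "arm_command", "arguments": {
  "xyz": [
    [-0.006,0.0115,0],
    [-0.006,0.0115,-0.04],
    [-0.006,0.0115,-0.08],
    [-0.006,0.0115,-0.12],
    [-0.006,0.0115,-0.15],
    [-0.006,0.0115,-0.18],
    [-0.006,0.0115,-0.2],
    [-0.006,0.0115,-0.211],
    [-0.006,0.0115,-0.215],
    [-0.006,0.0115,-0.215]
  ],
  "rot": [
    [0,0,0],
    [0,0,0],
    [0,0,0],
    [0,0,0],
    [0,0,0],
    [0,0,0],
    [0,0,0],
    [0,0,0],
    [0,0,0],
    [0,0,0]
  ]
}}

```text
time: 27.32
ee_pos: [0.6046, 0.2791, -0.0145]
eef_rot: [0.499, 0.867, -0.0, -0.0]
ft_force: [-0.7, 1.1, -0.2]
width: 0.0652
grip_force: 0.0
```

Request:
{"name": "arm_command", "arguments": {
  "xyz": [
    [0,0,0],
    [0,0,0],
    [0,0,0],
    [0,0,0],
    [0,0,0],
    [0,0,0],
    [0,0,0]
  ],
  "rot": [
    [0,0,0],
    [0,0,0],
    [0,0,0],
    [0,0,0],
    [0,0,0],
    [0,0,0],
    [0,0,0]
  ],
  "grip": 0,
  "squeeze": 25
}}

```text
time: 27.9
ee_pos: [0.6054, 0.2785, -0.0138]
eef_rot: [0.499, 0.867, 0.0, 0.0]
ft_force: [-0.3, -0.8, 6.4]
width: 0.0399
grip_force: 24.8
```

Request:
{"name": "arm_command", "arguments": {
  "xyz": [
    [0,0,0.01],
    [0,0,0.05],
    [0,0,0.09],
    [0,0,0.13],
    [0,0,0.17],
    [0,0,0.2],
    [0,0,0.2],
    [-0.05,-0.25,0.2],
    [-0.05,-0.25,0.2],
    [-0.05,-0.25,0.2],
    [-0.05,-0.25,0.2],
    [-0.05,-0.25,0.2],
    [-0.05,-0.25,0.2],
    [-0.05,-0.25,0.2]
  ],
  "rot": [
    [0,0,0],
    [0,0,0],
    [0,0,0],
    [0,0,0],
    [0,0,0],
    [0,0,0],
    [0,0,0],
    [0,0,0],
    [0,0,0],
    [0,0,0],
    [0,0,0],
    [0,0,0],
    [0,0,0],
    [0,0,0]
  ]
}}

```text
time: 29.07
ee_pos: [0.5543, 0.0187, 0.1849]
eef_rot: [0.504, 0.864, -0.002, 0.0]
ft_force: [-0.3, -1.3, -1.1]
width: 0.0397
grip_force: 24.8
```

Request:
{"name": "arm_command", "arguments": {
  "xyz": [
    [-0.0785,-0.3855,0],
    [-0.0785,-0.3855,0],
    [-0.0785,-0.3855,0],
    [-0.0785,-0.3855,0],
    [-0.0785,-0.3855,0],
    [-0.0785,-0.3855,0],
    [-0.0785,-0.3855,0],
    [-0.0785,-0.3855,0],
    [-0.0785,-0.3855,0],
    [-0.0785,-0.3855,0],
    [-0.0785,-0.3855,0],
    [-0.0785,-0.3855,0],
    [-0.0785,-0.3855,0]
  ],
  "rot": [
    [0,0,0],
    [0,0,0],
    [0,0,0],
    [0,0,0],
    [0,0,0],
    [0,0,0],
    [0,0,0],
    [0,0,0],
    [0,0,0],
    [0,0,0],
    [0,0,0],
    [0,0,0],
    [0,0,0]
  ]
}}

```text
time: 30.15
ee_pos: [0.4771, -0.3556, 0.1856]
eef_rot: [0.498, 0.867, 0.0, -0.0]
ft_force: [-0.8, 0.8, -0.6]
width: 0.0399
grip_force: 24.8
```

Run:
```python
from h import *
s,M=tool(); print(s['width']); im,m=snap('wrist','w13.png'); print(find('block','wrist',m),find('block','wrist',m,'look_for'),find('dish','wrist',m))
```

```text
t 30.15 tcp [ 0.4771 -0.3556  0.1856] yawY 30.2 z [ 0.     0.001 -1.   ] j [ 1.32  0.44 -0.99  1.52  0.37  1.38  0.83]
0.03994852670718687
[(0.86, [0.483, -0.367, 0.201])] [(0.93, [0.477, -0.352, 0.225])] [(0.7, [0.48, -0.365, -0.001])]
```

Request:
{"name": "arm_command", "arguments": {
  "xyz": [
    [-0.001,0,-0.04],
    [-0.001,0,-0.08],
    [-0.001,0,-0.12],
    [-0.001,0,-0.155],
    [-0.001,0,-0.18],
    [-0.001,0,-0.19],
    [-0.001,0,-0.1965],
    [-0.001,0,-0.1965],
    [-0.001,0,-0.1965]
  ],
  "rot": [
    [0,0,0],
    [0,0,0],
    [0,0,0],
    [0,0,0],
    [0,0,0],
    [0,0,0],
    [0,0,0],
    [0,0,0],
    [0,0,0]
  ]
}}

```text
time: 31.1
ee_pos: [0.4767, -0.3573, -0.0094]
eef_rot: [0.499, 0.867, -0.0, 0.001]
ft_force: [0.6, -0.3, -0.6]
width: 0.0398
grip_force: 24.9
```

Request:
{"name": "arm_command", "arguments": {
  "xyz": [
    [0,0,0],
    [0,0,0],
    [0,0,0],
    [0,0,0],
    [0,0,0],
    [0,0,0.02],
    [0,0,0.06],
    [0,0,0.1],
    [0,0,0.14],
    [0,0,0.18],
    [0,-0.1,0.22],
    [0,-0.1,0.22],
    [0,-0.1,0.22],
    [0,-0.1,0.22],
    [0,-0.1,0.22]
  ],
  "rot": [
    [0,0,0],
    [0,0,0],
    [0,0,0],
    [0,0,0],
    [0,0,0],
    [0,0,0],
    [0,0,0],
    [0,0,0],
    [0,0,0],
    [0,0,0],
    [0,0,0],
    [0,0,0],
    [0,0,0],
    [0,0,0],
    [0,0,0]
  ],
  "grip": 0.8
}}

```text
time: 32.35
ee_pos: [0.4753, -0.4583, 0.209]
eef_rot: [0.5, 0.866, 0.0, 0.0]
ft_force: [0.7, 0.9, -0.0]
width: 0.0698
grip_force: 0.0
```

Run:
```python
from h import *
s,M=tool()
for c in ('top','wrist','scene'):
    _,m=snap(c,c+'14.png'); print(c,[(l,find(l,c,m)[:3]) for l in ('block','dish','stop_a','twin_tray','van','long_tray')])
# van outline in top view: dark/brown roof vs tray
```

```text
t 32.35 tcp [ 0.4753 -0.4583  0.209 ] yawY 30.0 z [ 0.001  0.    -1.   ] j [ 1.31  0.56 -0.92  1.3   0.44  1.48  0.95]
top [('block', [(0.61, [0.485, -0.365, 0.003])]), ('dish', [(0.77, [0.481, -0.368, -0.003])]), ('stop_a', [(0.72, [0.495, 0.313, 0.001]), (0.65, [0.497, 0.377, 0.002]), (0.37, [0.495, 0.342, -0.004])]), ('twin_tray', [(0.81, [0.494, 0.344, -0.005])]), ('van', [(0.92, [0.466, -0.147, 0.003])]), ('long_tray', [(0.85, [0.466, -0.145, 0.0]), (0.58, [0.495, 0.312, -0.0])])]
wrist [('block', [(0.87, [0.48, -0.365, 0.005])]), ('dish', []), ('stop_a', []), ('twin_tray', []), ('van', []), ('long_tray', [(0.44, [0.483, -0.368, 0.004])])]
scene [('block', [(0.84, [0.481, -0.366, 0.004])]), ('dish', [(0.76, [0.482, -0.364, -0.005])]), ('stop_a', [(0.64, [0.501, 0.376, 0.002]), (0.57, [0.491, 0.311, 0.006]), (0.22, [0.473, -0.144, -0.002])]), ('twin_tray', [(0.87, [0.494, 0.339, 0.0]), (0.25, [0.474, -0.146, -0.004])]), ('van', [(0.64, [0.471, -0.148, 0.006])]), ('long_tray', [(0.56, [0.476, -0.147, 0.0])])]
```

```bash
python3 -c "
from bench import r
print(r.close_job())"
```

```text
the job is handed in; nothing more can be done
None
```

The job is handed in at about 33 s with everything placed and released; the last checks put the van, both buffer stops and the block within about 6 mm of their bay middles, but no verdict came back.

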